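# Step the source selector four clicks and confirm

### The arm

A 6-joint arm with a two-finger parallel gripper is mounted at the origin on the work surface. World frame = base frame: x ahead of the robot, y to its left, z up, the work surface at z = 0. Lengths are in m, angles in rad, forces in N, time in s.
With the tool pointing down it reaches from about 0.425 to 0.95 m from the base axis. Payload 3.5 kg.
Tool frame: the origin (TCP) lies on the centre line of the jaws, within the pads' length; the fingertips stand 14 mm ahead of it and the grasp point (between the pads) lies 5 mm behind it (ctrl.finger_overhang is the distance from the TCP to the fingertips, in m); z points along the fingers, y is the line along which they close (so a half turn about z gives the same grasp; the last joint's range is limited). The gripper opens to 85 mm and grips with 20 to 120 N. Pads are 22 mm wide; open, the fingers measure 114 mm over their backs; the gripper's body (76 mm by 85 mm) begins 54 mm behind the grasp point. The pads swing forward as they close: fully open they stand 13 mm farther back than shut.
Start: joints at [-1.482, 0.286, 1.577, -0, 1.279, -0.15], TCP at [0.16, -0.656, 0.245] pointing down, gripper open.
Joint ranges: [-2.77, 2.77], [-0.9, 2.22], [0.21, 2.48], [-1.53, 4.67], [0.24, 2.81], [-2.84, 2.84]. Speed limits (rad/s): [2.79, 2.79, 3.14, 3.14, 3.14, 3.14].

### API

Orientations are given as a unit quaternion [x, y, z, w].
In Python, from plant import ctrl gives the robot as it stands.
- The arm moves only by the tool send_rows, never from a script. Its argument "moves" is text: rows parted by semicolons, each of 7 numbers parted by spaces: the turn, a rotation vector about the tool's x, y, z in units of 360 degrees (1.0 is 360 degrees), then the shift along the tool's x, y, z in units of 20 cm (1.0 is 20 cm), then the gripper's target within -1 to 1 (fully open at 1, half-way at 0, shut at -1). A call has 1 to 12 rows; each row is the pose to reach, as a shift and turn from the pose commanded when the call began, along the tool's axes at that moment, turning the shorter way round; what a row does not reach only later rows make up. A row lasts 1/8 s, in which the tool goes at most 62.5 mm and 10.7 degrees, less where a joint would pass 70% of its speed; a pose out of reach is approached as far as the arm can. A call with a number of a shift or a turn outside -1 to 1 is refused whole. A call with a gripper value outside its range is refused whole. The fingers move at their own pace and stop on an object; "newtons" is the grip in N (left out, the last holds). Time passes only in rows, so rows that repeat a pose let the fingers close. It gives the time, the measured TCP pose, the force, the opening and the grip force at its end, in the units of the state.
- ctrl.get_state(): the state, without advancing time (a new reading comes with each control period).
- ctrl.read_camera(name): name is "side" or "top" or "wrist"; returns a dict with "image" (384x512x3 uint8, red, green, blue), "fovy" (degrees; the focal length in pixels is half the picture's height over the tangent of half this angle, whatever the lens; pixels are square), "cx", "cy" (the principal point, pixels), "distortion" ([k1, k2, p1, p2, k3] as OpenCV has them; the pictures are not rectified), "extrinsics" (4x4, takes a point from camera to world coordinates). Camera axes: x right, y up, looking along -z (the intrinsics and any distortion apply to the point x, -y, -z); pixel columns grow to the right and rows downward; lengths in m; the calibration is good to about 2 mm. A picture is of the moment at which its call begins. There is no depth.
- ctrl.sign_off(): hands the job in; it is judged then, once.
The state is a dict: "time": time; "qpos": joint angles; "dq": joint speeds; "joint_efforts": joint torques, N m; "eef_pos": TCP position; "tcp_rot": TCP orientation; "contact_force": force on the tool from outside, world axes, zero at the start; "wrist_torque": the same for the moment, N m; "opening": opening from 0.0 (shut) to 1.0 (fully open); "finger_force": force on a finger pad.
Only numpy, scipy, OpenCV 4.12 (cv2) and the standard library are available. Lean on these libraries where they do the work, as an engineer would, in place of code of your own. Each camera call takes 0.05 s, during which the arm holds its last target. There are 200 camera calls.

### The job

On the sloping panel of the grey bench unit, turn the black selector knob exactly four clicks clockwise (as seen facing the panel) from where it stands, then press the green button all the way in and let it spring back. Do not press the button before the selector is set, and leave the multimeter, the bobbin and the screwdriver where they are.

Things in the scene. Friction and masses are not known exactly. Their poses are not given: they have to be found in the camera images.
- console: Grey bench unit, fixed, 300 mm wide (y), 180 deep (x), 136 high at the back, 36 at the front. Its white panel slopes at 30 degrees to the horizontal and faces the robot. Origin: centre of the underside; x to the back, y left, z up. The panel's outward normal in this frame is (-0.5, 0, 0.866), up-slope is (0.866, 0, 0.5).
- selector_grip (a point): Black selector knob, left half of the panel: a bar 44 mm long, 14 wide, 34 tall on a round skirt 48 across (its top 15 out from the panel). This point: on the knob's axis, 35 mm out from the panel, 12 below the bar's top. z: the panel's outward normal = turning axis; x: along the bar to its pointer end; y: across the bar. It turns with the knob; clockwise is negative about z.
- selector_pointer (a point): Outer end of the white line on the bar's top, 22 mm from the axis, 47 mm out from the panel. Eight positions 30 degrees apart (blue dots), spring detent of about 0.2 N m: it resists, and past half-way pulls on into the next position and stays there. End stops beyond first (120 degrees left of up-slope) and last. It starts in one of the first four, so four clicks clockwise are always free.
- confirm_top (a point): Centre of the top face of the green push button on the right half of the panel, 140 mm to the right of the knob: 28 mm in diameter, in a black collar 44 mm across and 12 mm high; its top stands 22 mm out from the panel. Its z axis is the panel's outward normal; pushed in along -z.
- confirm (a joint): Travel of the green button: 0 m out, 0.006 m fully in (a spring; fully in takes about 5 N; it springs back when let go).
- multimeter: Bystander: yellow hand-held multimeter lying flat, loose, 150 x 75 x 34 mm; origin at the centre of its underside, x along its length.
- bobbin: Bystander: white plastic bobbin standing upright, loose, 84 mm in diameter, 48 mm high; origin at the centre of its underside.
- screwdriver: Bystander: screwdriver with red handle lying on the bench between the robot and the unit, loose, 170 mm long, 26 mm thick; origin under its middle, x from handle to tip.

How it is judged:
By the outcome, as a careful person would: the job done as asked, in the order asked, and still so for the second after the job is handed in, with the robot touching nothing.
It also fails if it takes over 64 s, if anything falls off the work surface, if the arm or the gripper's body presses on something with over 40 N, if the wrist force passes 120 N, or if a joint passes its speed limit or range.

## Working session

There is one attempt and no reset: what is moved stays moved. The work goes in short steps, Python scripts to look and compute and a tool call to move; the robot and the scene stay as the last step left them, time stands still between calls to the robot, and variables do not carry over. Pictures are saved under pics/ and viewed, at most 10 in all, crops included, and the job is handed in when it is done.

Besides the shell and the picture viewer there is one more tool, called after "Call:" as a command line: name --argument value ..., lists and objects as JSON in quotes. send_rows: Moves the arm, as the interface text tells. Its arguments: {"type":"object","properties":{"moves":{"type":"string"},"newtons":{"type":"number"}},"required":["moves"]}

```bash
mkdir -p pics; ls
python3 - <<'E'
from plant import ctrl
import cv2,numpy as np
s=ctrl.get_state();print(s, ctrl.finger_overhang)
ims=[]
for n in("top","side"):
    c=ctrl.read_camera(n);print(n,c["fovy"],c["cx"],c["cy"],c["distortion"],np.round(c["extrinsics"],3).tolist())
    cv2.imwrite(f"pics/{n}0.png",c["image"][:,:,::-1])
E
```

```text
pics
{'time': 0.0, 'qpos': array([-1.48197929e+00,  2.87214767e-01,  1.57819799e+00,  2.55087916e-05,
        1.27862742e+00, -1.49988999e-01]), 'dq': array([ 0.00098244,  0.00147539, -0.00078066,  0.00030637, -0.00112926,
       -0.00018174]), 'joint_efforts': array([ 2.09950235e-04, -4.05977511e+01, -2.92627501e+01, -1.19745664e-04,
        5.79454936e-03, -7.16196553e-06]), 'eef_pos': array([ 0.15965067, -0.65519092,  0.24390305]), 'tcp_rot': array([ 9.92879621e-01,  1.19115745e-01,  4.96278524e-05, -1.22281815e-03]), 'contact_force': array([-0.14800545, -0.33105835,  0.63963311]), 'wrist_torque': array([-0.00528746,  0.0134673 ,  0.01014981]), 'finger_force': 0.0, 'opening': 0.9992818635367052} 0.014
top 49.20911933245726 259.3040021550288 192.68389010787973 [0.05221837 0.         0.         0.         0.        ] [[-0.012, 0.985, -0.172, 0.322], [-1.0, -0.01, 0.009, 0.056], [0.008, 0.172, 0.985, 1.205], [0.0, 0.0, 0.0, 1.0]]
side 49.485330121332645 263.81610248715646 200.43143249705136 [-0.02895544  0.          0.          0.          0.        ] [[0.983, 0.085, -0.163, 0.35], [-0.184, 0.459, -0.869, -0.855], [0.001, 0.884, 0.467, 0.597], [0.0, 0.0, 0.0, 1.0]]
```

View pics/top0.png

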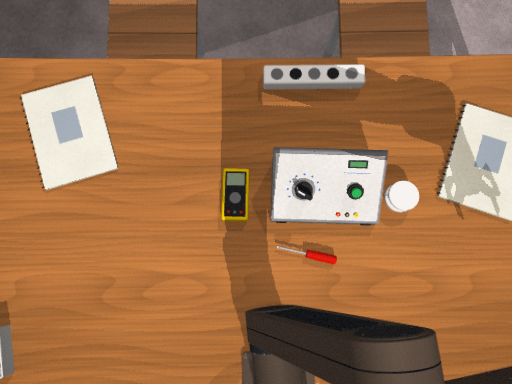

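View pics/side0.png

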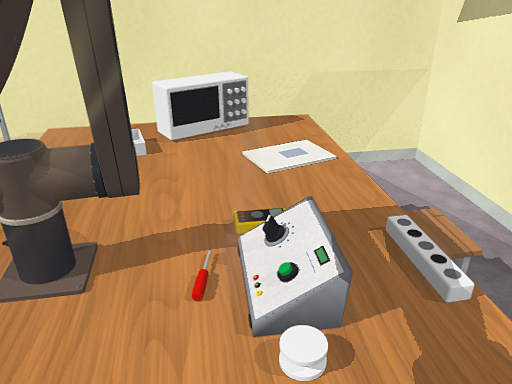

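Top: unit with knob at about (304,189), button at (356,191), screwdriver in front, meter left, bobbin right. The side view shows the same parts: knob (274,232), button (288,270).

```bash
cat > h.py <<'E'
from plant import ctrl
import cv2,numpy as np
from scipy.spatial.transform import Rotation as R
def K(c):
    f=192/np.tan(np.radians(c["fovy"]/2)); return np.array([[f,0,c["cx"]],[0,f,c["cy"]],[0,0,1]])
def ray(c,px):
    u=cv2.undistortPoints(np.array(px,float).reshape(-1,1,2),K(c),np.array(c["distortion"]))[:,0]
    E=c["extrinsics"];d=np.c_[u[:,0],-u[:,1],-np.ones(len(u))]@E[:3,:3].T
    return E[:3,3],d/np.linalg.norm(d,axis=1)[:,None]
def plane(c,px,p0,n):
    o,d=ray(c,px); return o+d*(((p0-o)@n)/(d@n))[:,None]
def tri(rs):
    A=0;b=0
    for o,d in rs:
        P=np.eye(3)-np.outer(d,d);A=A+P;b=b+P@o
    x=np.linalg.solve(A,b); return x,[np.linalg.norm((np.eye(3)-np.outer(d,d))@(x-o)) for o,d in rs]
def proj(c,X):
    E=c["extrinsics"];p=(np.atleast_2d(X)-E[:3,3])@E[:3,:3]*[1,-1,-1]
    return cv2.projectPoints(p,np.zeros(3),np.zeros(3),K(c),np.array(c["distortion"]))[0][:,0]
def blob(m,x0,y0,x1,y1):
    mm=np.zeros_like(m);mm[y0:y1,x0:x1]=m[y0:y1,x0:x1]
    n,l,s,ce=cv2.connectedComponentsWithStats(mm.astype(np.uint8))
    i=1+np.argmax(s[1:,4]);return ce[i],s[i],l==i
E
python3 - <<'E'
from h import *
T=ctrl.read_camera("top");S=ctrl.read_camera("side")
g=[];
for c,b in((T,(340,175,372,210)),(S,(270,255,305,285))):
    h=cv2.cvtColor(c["image"],cv2.COLOR_RGB2HSV);m=(h[...,0]>45)&(h[...,0]<85)&(h[...,1]>100)&(h[...,2]>50)
    ce,s,_=blob(m,*b);print(ce,s);o,d=ray(c,ce);g.append((o,d[0]))
B,e=tri(g);print("button",B,e)
h=cv2.cvtColor(T["image"],cv2.COLOR_RGB2HSV)
m=(h[...,1]<60)&(h[...,2]>150)
ce,s,M=blob(m,265,140,388,230);cn=max(cv2.findContours(M.astype(np.uint8),0,2)[0],key=cv2.contourArea)
r=cv2.minAreaRect(cn);bx=cv2.boxPoints(r);print(s,r,bx.tolist())
for z in(.136,.036):print(z,plane(T,bx,np.array([0,0,z]),np.array([0,0,1.])).round(3).tolist())
a=cv2.resize(T["image"][145:230,265:390],None,fx=4.6,fy=4.6,interpolation=2)
b=cv2.resize(S["image"][205:300,235:335],None,fx=4.1,fy=4.1,interpolation=2)
H=min(a.shape[0],b.shape[0]);o=np.hstack([cv2.resize(a,(400,300)),cv2.resize(b,(400,380))[:300]])
cv2.imwrite("pics/crop.png",o[:,:,::-1])
E
```

```text
[355.875   192.21875] [351 187  11  11  96]
[285.18055556 268.73611111] [278 262  15  14 144]
button [ 0.51366469 -0.2139783   0.09710788] [np.float64(0.00028727115536168843), np.float64(0.00028727115536155144)]
[ 272  151  115   73 6501] ((328.9827880859375, 186.3881378173828), (111.66753387451172, 70.04196166992188), 2.544804573059082) [[271.64910888671875, 218.89552307128906], [274.759033203125, 148.9226531982422], [386.31646728515625, 153.88075256347656], [383.20654296875, 223.85362243652344]]
0.136 [[0.44, 0.014, 0.136], [0.625, 0.003, 0.136], [0.608, -0.289, 0.136], [0.425, -0.27, 0.136]]
0.036 [[0.451, 0.011, 0.036], [0.654, -0.002, 0.036], [0.635, -0.321, 0.036], [0.434, -0.3, 0.036]]
```

View pics/crop.png

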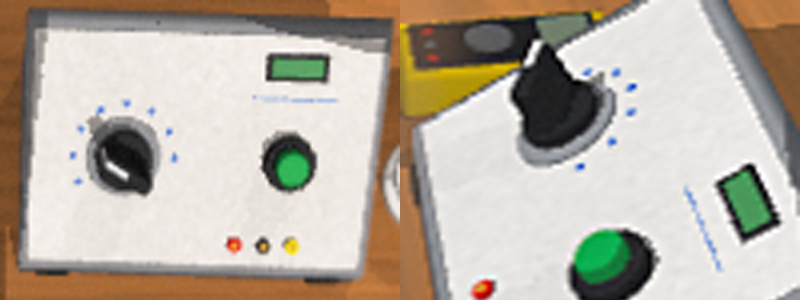

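```bash
cat >> h.py <<'E'
YAW=-0.056
Rc=R.from_euler("z",YAW)
n=Rc.apply([-.5,0,.866025]);u=Rc.apply([.866025,0,.5]);yl=Rc.apply([0,1,0])
BT=np.array([0.5137,-0.214,0.0971])
def tool(a):  # tool y at angle a deg (ccw facing panel) from up-slope, z into panel
    a=np.radians(a);y=np.cos(a)*u+np.sin(a)*yl
    return R.from_matrix(np.c_[np.cross(y,-n),y,-n])
def go(p,Rt,frm=None):
    s=ctrl.get_state();p0,R0=(s["eef_pos"],R.from_quat(s["tcp_rot"])) if frm is None else frm
    print("turn",((R0.inv()*Rt).as_rotvec()/2/np.pi).round(4),"shift",(R0.inv().apply(p-p0)/.2).round(4),"deg",np.degrees((R0.inv()*Rt).magnitude()).round(1))
E
python3 - <<'E'
from h import *
s=ctrl.get_state();c=ctrl.read_camera("wrist");E=c["extrinsics"];R0=R.from_quat(s["tcp_rot"])
print(R0.inv().apply(E[:3,3]-s["eef_pos"]),(R0.inv().as_matrix()@E[:3,:3]).round(2),c["fovy"])
kt=BT+.14*yl
v=BT+.1*yl+.17*n;print(kt,v)
go(v,tool(0))
E
```

```text
[ 0.08387057 -0.00015394 -0.12850951] [[-0.    0.95  0.33]
 [ 1.    0.   -0.  ]
 [-0.    0.33 -0.95]] 68.04291867061099
[ 0.5215359  -0.07421946  0.0971    ] [ 0.43443032 -0.10939925  0.24432425]
turn [-0.0717  0.053  -0.1982] shift [ 1.9807 -2.3283  0.0046] deg 78.2
```

Call:
send_rows --moves "0 0 -0.1 1 -0.8 -0.3 1;0 0 -0.1 1 -0.8 -0.3 1;0 0 -0.1 1 -0.8 -0.3 1;0 0 -0.1 1 -0.8 -0.3 1;0 0 -0.1 1 -0.8 -0.3 1;0 0 -0.1 1 -0.8 -0.3 1"

```text
time: 1.0
eef_pos: [0.3165, -0.4528, 0.3056]
tcp_rot: [0.907, 0.421, -0.0, 0.0]
contact_force: [-0.6, -0.2, 0.4]
opening: 0.996
finger_force: 0.0
```

Run:
```python
from h import *
v=BT+.1*yl+.17*n
go(v,tool(0));print(ctrl.get_state()["qpos"].round(2))
```

```text
turn [-0.0803  0.0271 -0.1005] shift [ 1.6917 -0.6598  0.3048] deg 47.3
[-1.14 -0.03  1.81 -0.    1.35 -0.44]
```

Call:
send_rows --moves "-0.04 0.013 -0.05 0.9 -0.4 0 1;-0.04 0.013 -0.05 0.9 -0.4 0 1;-0.04 0.013 -0.05 0.9 -0.4 0 1;-0.04 0.013 -0.05 0.9 -0.4 0 1;-0.04 0.013 -0.05 0.9 -0.4 0 1"

```text
time: 1.62
eef_pos: [0.3714, -0.2649, 0.3052]
tcp_rot: [0.823, 0.553, 0.089, 0.096]
contact_force: [0.6, 0.3, -0.1]
opening: 0.999
finger_force: 0.0
```

Run:
```python
from h import *
v=BT+.1*yl+.17*n
go(v,tool(0));print(ctrl.get_state()["qpos"].round(2))
```

```text
turn [-0.0406  0.0141 -0.0506] shift [ 0.8264 -0.0849  0.3265] deg 23.9
[-0.93 -0.4   2.14  0.18  1.21 -0.59]
```

Call:
send_rows --moves "-0.04 0.014 -0.05 0.83 -0.08 0.33 1;-0.04 0.014 -0.05 0.83 -0.08 0.33 1;-0.04 0.014 -0.05 0.83 -0.08 0.33 1;-0.04 0.014 -0.05 0.83 -0.08 0.33 1;-0.04 0.014 -0.05 0.83 -0.08 0.33 1;-0.04 0.014 -0.05 0.83 -0.08 0.33 1"

```text
time: 2.38
eef_pos: [0.4363, -0.1105, 0.2453]
tcp_rot: [0.704, 0.661, 0.177, 0.188]
contact_force: [0.4, -1.4, 0.2]
opening: 1.0
finger_force: 0.0
```

Run:
```python
from h import *
v=BT+.1*yl+.17*n
go(v,tool(0));print(ctrl.get_state()["qpos"].round(2))
c=ctrl.read_camera("wrist");cv2.imwrite("pics/w1.png",c["image"][:,:,::-1])
print(proj(c,[BT,BT+.14*yl]))
```

```text
turn [-0.0003  0.0004 -0.001 ] shift [ 0.0047 -0.011  -0.0006] deg 0.4
[-0.62 -0.54  2.38  0.35  0.88 -0.72]
[[256.07460209 250.57469625]
 [255.10611148 133.75814509]]
```

View pics/w1.png

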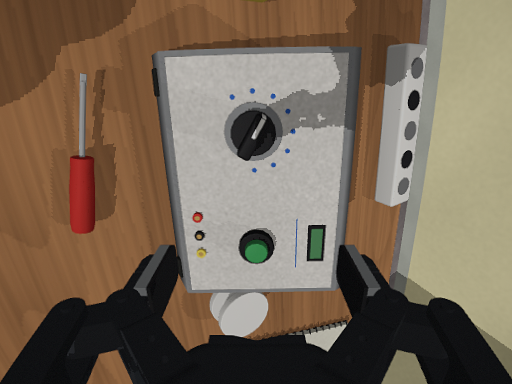

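Up-slope is to the right in this picture; the pointer line runs (257,138)→(266,115), aiming at the dot (273,96), i.e. 60° left (third position). Button at (256,251), as predicted.

Run:
```python
from h import *
c=ctrl.read_camera("wrist");h=cv2.cvtColor(c["image"],cv2.COLOR_RGB2HSV)
m=((h[...,0]>105)&(h[...,0]<130)&(h[...,1]>110)&(h[...,2]>60));m[:80]=0;m[185:]=0;m[:,:215]=0;m[:,310:]=0
k,l,s,ce=cv2.connectedComponentsWithStats(m.astype(np.uint8));ce=ce[1:][s[1:,4]>3]
p0=BT-.022*n
P=plane(c,ce,p0,n)-p0;q=np.c_[P@u,P@yl]
A=np.c_[2*q,np.ones(len(q))];x=np.linalg.lstsq(A,(q**2).sum(1),rcond=None)[0];r=np.sqrt(x[2]+x[0]**2+x[1]**2)
print("centre u,y rel button",x[:2],"r",r,np.sort(np.degrees(np.arctan2(q[:,1]-x[1],q[:,0]-x[0]))).round(1))
w=(h[...,1]<60)&(h[...,2]>150);cc,ss,M=blob(w,240,105,280,150);print(cc,ss)
# white line on plane 47 out
pts=np.argwhere(M)[:,::-1];Q=plane(c,pts,p0+.047*n,n)-p0;Q=np.c_[Q@u,Q@yl]-x[:2]
v=cv2.fitLine(Q.astype(np.float32),2,0,.01,.01).ravel();print("line",np.degrees(np.arctan2(v[1],v[0])),v[2:],np.linalg.norm(Q,axis=1).max())
```

```text
centre u,y rel button [-0.00250597  0.13916373] r 0.04420487492373922 [-88.9 -58.7 -29.1   0.5  30.5  60.8  90.9 121.1]
[254.17391304 134.7826087 ] [252 131   5   8  23]
line 67.0206 [0.00165828 0.00371684] 0.008079665032871875
```

```bash
sed -i 's/YAW=-0.056/YAW=-0.040/' h.py
cat >> h.py <<'E'
KN=BT+.14*yl-.022*n
E
python3 - <<'E'
from h import *
go(KN+.11*n,tool(-30))
E
```

```text
turn [0.0001 0.0016 0.0802] shift [ 0.1997 -0.0194  0.4029] deg 28.9
```

Call:
send_rows --moves "0 0.0016 0.08 0.2 -0.02 0.4 1;0 0.0016 0.08 0.2 -0.02 0.4 1;0 0.0016 0.08 0.2 -0.02 0.4 1;0 0.0016 0.08 0.2 -0.02 0.4 1;0 0.0016 0.08 0.2 -0.02 0.4 1;0 0.0016 0.08 0.2 -0.02 0.4 1"

```text
time: 3.22
eef_pos: [0.4748, -0.0708, 0.1736]
tcp_rot: [0.845, 0.468, 0.222, 0.134]
contact_force: [0.0, 0.5, 0.8]
opening: 0.999
finger_force: 0.0
```

Run:
```python
from h import *
print(ctrl.get_state()["qpos"].round(2))
go(KN+.11*n,tool(-30))
go(KN+.036*n,tool(-30))
c=ctrl.read_camera("wrist");cv2.imwrite("pics/w2.png",c["image"][:,:,::-1])
```

```text
[-0.47 -0.35  2.39  0.35  0.64 -0.14]
turn [ 0.     -0.0002  0.0006] shift [-0.0056  0.0053  0.0027] deg 0.2
turn [ 0.     -0.0002  0.0006] shift [-0.006   0.0052  0.3727] deg 0.2
```

View pics/w2.png

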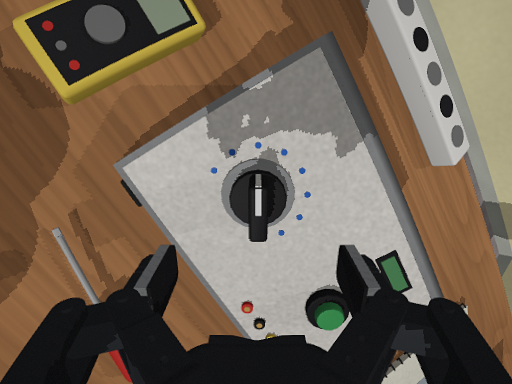

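The bar is centred between the fingers at (258,205), its line pointing at the third dot (258,145).

Call:
send_rows --moves "0 0 0 0 0 0.2 1;0 0 0 0 0 0.37 1;0 0 0 0 0 0.37 1;0 0 0 0 0 0.37 1;0 0 0 0 0 0.37 -1;0 0 0 0 0 0.37 -1;0 0 0 0 0 0.37 -1;0 0 0 0 0 0.37 -1;0 0 0 0 0 0.37 -1;0 0 0 0 0 0.37 -1;0 0 0 0 0 0.37 -1" --newtons 60

```text
time: 4.65
eef_pos: [0.5124, -0.0723, 0.11]
tcp_rot: [0.845, 0.468, 0.222, 0.135]
contact_force: [-2.1, -2.1, 6.4]
opening: 0.152
finger_force: 62.2
```

Run:
```python
from h import *
s=ctrl.get_state();print(s["qpos"].round(2),s["contact_force"],s["wrist_torque"],s["opening"],s["finger_force"])
go(KN+.036*n,tool(-30))
```

```text
[-0.42 -0.12  2.35  0.44  0.46 -0.22] [-2.05271752 -2.06131161  6.36246553] [-0.21523838  0.12461992 -0.08469793] 0.15242798879688618 62.2002911567688
turn [ 0.0002 -0.0002  0.0006] shift [-0.0078  0.002   0.0032] deg 0.2
```

Call:
send_rows --moves "0 0 0.0167 0 0 0 -1;0 0 0.0333 0 0 0 -1;0 0 0.05 0 0 0 -1;0 0 0.0667 0 0 0 -1;0 0 0.0833 0 0 0 -1;0 0 0.1 0 0 0 -1;0 0 0.1167 0 0 0 -1;0 0 0.1333 0 0 0 -1;0 0 0.15 0 0 0 -1;0 0 0.1667 0 0 0 -1;0 0 0.1667 0 0 0 -1;0 0 0.1667 0 0 0 -1"

```text
time: 6.15
eef_pos: [0.5129, -0.0731, 0.1103]
tcp_rot: [0.965, -0.017, 0.261, 0.007]
contact_force: [1.1, -5.4, 4.9]
opening: 0.149
finger_force: 61.8
```

Run:
```python
from h import *
s=ctrl.get_state();print(s["qpos"].round(2),s["contact_force"],s["wrist_torque"],s["opening"],s["finger_force"])
go(KN+.036*n,tool(-150))
```

```text
[-0.43 -0.12  2.35  0.44  0.46  0.83] [ 1.06927649 -5.44460685  4.87465417] [-0.68948932  0.00875433 -0.43877272] 0.14906515939619494 61.75810217857361
turn [-1.000e-04 -7.000e-04  1.674e-01] shift [-0.0052  0.0036  0.0032] deg 60.3
```

Call:
send_rows --moves "0 0 0.0167 0 0 0 -1;0 0 0.0333 0 0 0 -1;0 0 0.05 0 0 0 -1;0 0 0.0667 0 0 0 -1;0 0 0.0833 0 0 0 -1;0 0 0.1 0 0 0 -1;0 0 0.1167 0 0 0 -1;0 0 0.1333 0 0 0 -1;0 0 0.15 0 0 0 -1;0 0 0.1667 0 0 0 -1;0 0 0.1667 0 0 0 -1;0 0 0.1667 0 0 0 -1"

```text
time: 7.65
eef_pos: [0.5125, -0.074, 0.1101]
tcp_rot: [0.827, -0.498, 0.229, -0.124]
contact_force: [-4.2, -9.4, 5.2]
opening: 0.152
finger_force: 62.2
```

Call:
send_rows --moves "0 0 0 0 0 0 1;0 0 0 0 0 0 1;0 0 0 0 0 0 1;0 0 0 0 0 0 1;0 0 0 0 0 0 1;0 0 0 0 0 0 1;0 0 0 0 0 -0.3 1;0 0 0 0 0 -0.45 1;0 0 0 0 0 -0.45 1;0 0 0 0 0 -0.45 1"

```text
time: 8.9
eef_pos: [0.4664, -0.0698, 0.186]
tcp_rot: [0.828, -0.498, 0.226, -0.125]
contact_force: [0.3, 0.8, -0.0]
opening: 1.002
finger_force: 0.0
```

Run:
```python
from h import *
s=ctrl.get_state();print(s["qpos"].round(2),s["contact_force"],s["opening"])
c=ctrl.read_camera("wrist");cv2.imwrite("pics/w3.png",c["image"][:,:,::-1])
```

```text
[-0.47 -0.39  2.4   0.34  0.69  1.97] [ 0.30760438  0.76760103 -0.03782542] 1.0020683206450962
```

View pics/w3.png

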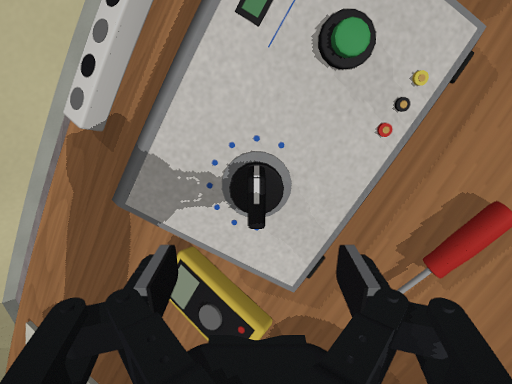

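The pointer now stands at the seventh dot (257,138) from the third: four clicks clockwise. Now the button.

Run:
```python
from h import *
go(BT+.054*n,tool(-150))
c=ctrl.read_camera("wrist");h=cv2.cvtColor(c["image"],cv2.COLOR_RGB2HSV);m=(h[...,0]>45)&(h[...,0]<85)&(h[...,1]>100)&(h[...,2]>50)
ce,s,_=blob(m,310,5,385,75);P=plane(c,ce,BT,n)[0]-BT;print(s,"button off u,y",P@u,P@yl)
```

```text
turn [0.0001 0.0006 0.0004] shift [0.6211 0.3486 0.2435] deg 0.2
[ 331   16   39   41 1255] button off u,y -0.0004355929321065088 -0.00031607198406180195
```

Call:
send_rows --moves "0 0 0 0.62 0.35 0 -1;0 0 0 0.62 0.35 0 -1;0 0 0 0.62 0.35 0 -1;0 0 0 0.62 0.35 0 -1;0 0 0 0.62 0.35 0.24 -1;0 0 0 0.62 0.35 0.24 -1;0 0 0 0.62 0.35 0.24 -1;0 0 0 0.62 0.35 0.24 -1"

```text
time: 10.0
eef_pos: [0.487, -0.2131, 0.1476]
tcp_rot: [0.828, -0.498, 0.228, -0.125]
contact_force: [0.1, 0.4, 1.4]
opening: -0.001
finger_force: 0.0
```

Run:
```python
from h import *
s=ctrl.get_state();print(s["qpos"].round(2),s["contact_force"],s["opening"])
go(BT+.014*n,tool(-150))
c=ctrl.read_camera("wrist");cv2.imwrite("pics/w4.png",c["image"][:,:,::-1])
```

```text
[-0.75 -0.13  2.28  0.56  0.66  1.51] [0.09336872 0.36883799 1.41523347] -0.000881375330259968
turn [-0.0003 -0.0001  0.0007] shift [-0.0064  0.0092  0.2155] deg 0.3
```

View pics/w4.png

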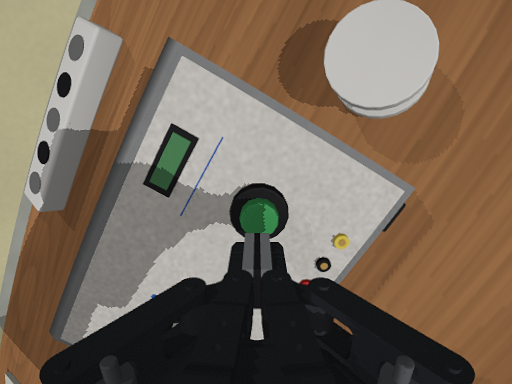

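Closed fingertips (258,240) sit over the button (260,215), in line with it.

Call:
send_rows --moves "0 0 0 0 0.005 0.15 -1;0 0 0 0 0.005 0.2 -1;0 0 0 0 0.005 0.22 -1;0 0 0 0 0.005 0.235 -1;0 0 0 0 0.005 0.245 -1;0 0 0 0 0.005 0.245 -1;0 0 0 0 0.005 0.245 -1"

```text
time: 10.92
eef_pos: [0.5079, -0.2145, 0.1086]
tcp_rot: [0.831, -0.494, 0.225, -0.126]
contact_force: [-63.2, 8.8, 59.5]
opening: -0.002
finger_force: 41.4
```

Run:
```python
from h import *
s=ctrl.get_state();print("force along n",s["contact_force"]@n,"TCP above button top",(s["eef_pos"]-BT)@n)
```

```text
force along n 83.28445107154481 TCP above button top 0.012786752216241036
```

Call:
send_rows --moves "0 0 0 0 0 -0.02 -1;0 0 0 0 0 -0.02 -1;0 0 0 0 0 -0.02 -1"

```text
time: 11.3
eef_pos: [0.5072, -0.2145, 0.1092]
tcp_rot: [0.829, -0.496, 0.226, -0.125]
contact_force: [-26.7, 3.8, 24.7]
opening: 0.002
finger_force: 17.2
```

Run:
```python
from h import *
s=ctrl.get_state();print("force along n",s["contact_force"]@n,s["contact_force"],"TCP above button top",(s["eef_pos"]-BT)@n, (s["eef_pos"]-BT)@u,(s["eef_pos"]-BT)@yl)
S=ctrl.read_camera("side");cv2.imwrite("pics/s5.png",cv2.resize(S["image"][190:310,230:370],None,fx=5,fy=5,interpolation=2)[:,:,::-1])
```

```text
force along n 34.78591615377279 [-26.68514541   3.81184919  24.68496802] TCP above button top 0.013692877789101022 0.00047424299315990386 -0.0007397057412000099
```

View pics/s5.png

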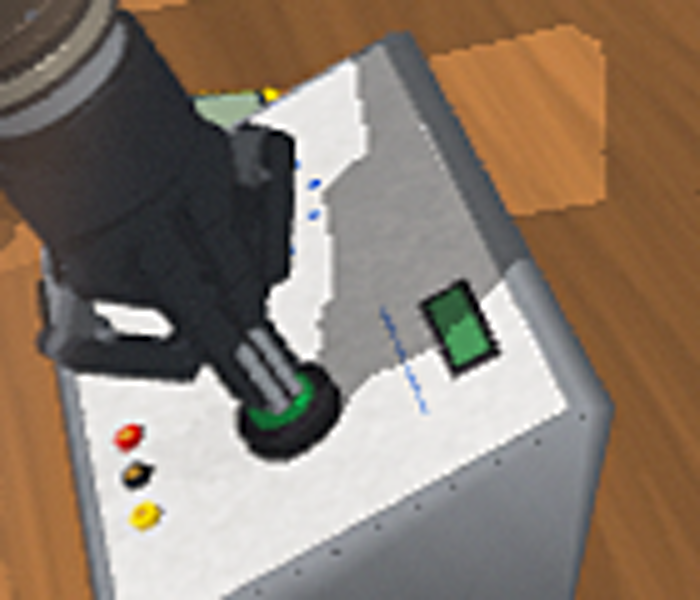

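The fingertips bear on the green button, inside its collar at about (290,410). I'll back off in steps to confirm the stop and the spring region.

Call:
send_rows --moves "0 0 0 0 0 -0.015 -1;0 0 0 0 0 -0.015 -1;0 0 0 0 0 -0.015 -1"

```text
time: 11.72
eef_pos: [0.5068, -0.2144, 0.1097]
tcp_rot: [0.828, -0.498, 0.227, -0.125]
contact_force: [-3.8, 0.3, 3.2]
opening: -0.001
finger_force: 2.4
```

Call:
send_rows --moves "0 0 0 0 0 -0.01 -1;0 0 0 0 0 -0.01 -1;0 0 0 0 0 -0.01 -1"

```text
time: 12.1
eef_pos: [0.506, -0.2144, 0.111]
tcp_rot: [0.827, -0.498, 0.226, -0.125]
contact_force: [-2.3, 0.4, 3.7]
opening: -0.001
finger_force: 1.9
```

Call:
send_rows --moves "0 0 0 0 0 -0.01 -1;0 0 0 0 0 -0.01 -1;0 0 0 0 0 -0.01 -1"

```text
time: 12.48
eef_pos: [0.505, -0.2144, 0.1127]
tcp_rot: [0.827, -0.498, 0.227, -0.125]
contact_force: [-0.8, 0.3, 2.7]
opening: 0.0
finger_force: 1.4
```

Call:
send_rows --moves "0 0 0 0 0 -0.02 -1;0 0 0 0 0 -0.02 -1;0 0 0 0 0 -0.02 -1"

```text
time: 12.85
eef_pos: [0.5025, -0.2141, 0.1156]
tcp_rot: [0.828, -0.498, 0.226, -0.125]
contact_force: [0.2, -0.3, -0.4]
opening: 0.001
finger_force: 0.0
```

The force fell from about 5 N to 0 over about 6 mm of retreat. That is the button's spring, so the press went all the way in. Retreating.

Call:
send_rows --moves "0 0 0 0 0 -0.3 -1;0 0 0 0 0 -0.6 -1;0 0 0 0 0 -0.6 -1;0 0 0 0 0 -0.6 -1;0 0 0 0 0 -0.6 -1"

```text
time: 13.48
eef_pos: [0.4424, -0.2113, 0.2178]
tcp_rot: [0.828, -0.499, 0.224, -0.126]
contact_force: [0.5, 0.2, -1.4]
opening: -0.001
finger_force: 0.0
```

Run:
```python
from h import *
a=ctrl.read_camera("wrist")["image"];b=ctrl.read_camera("top")["image"]
print(ctrl.get_state()["contact_force"])
b=cv2.resize(b[130:280,210:430],(400,273));a=cv2.resize(a,(400,300))
cv2.imwrite("pics/end.png",np.hstack([a[:273],b])[:,:,::-1])
```

```text
[0.49152472 0.16005573 0.62381255]
```

View pics/end.png

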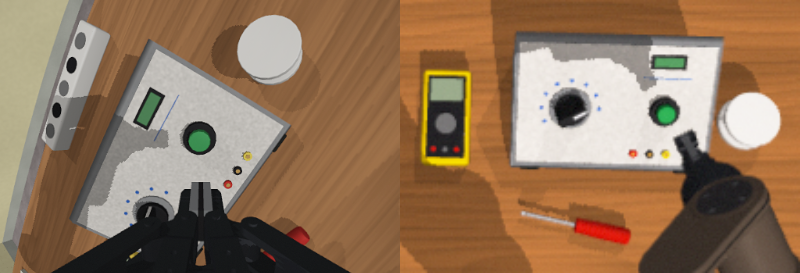

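The end picture shows the knob's line on the seventh dot (151,188), the button standing out again, and meter, bobbin and screwdriver where they were.

```bash
python3 -c "
from plant import ctrl
print(ctrl.sign_off())"
```

```text
the job is handed in; nothing more can be done
None
```

I turned the knob four clicks clockwise (third to seventh position), then pressed the green button fully in and let it spring back. The press briefly reached about 83 N at the wrist, under the 120 N limit. The multimeter, bobbin and screwdriver look undisturbed, and the job is handed in.

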